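Turn the steel V-block over the step plate

TASK

Two look-alike V-blocks have come back upside down, V groove underneath; one is solid steel, the other a light aluminium copy. Find the steel one by its weight, turn it over (the two low steps of the step plate are there to tip it over, a quarter turn at each) and leave it V groove up on the upper step, pushed fully home and flush against the back stop. Leave the light block upside down on the bench, off the plate, and do not disturb the oil bottle, the hammer or the caliper.

Things in the scene. Friction and masses are not known exactly. Their poses are not given: they have to be found in the camera images.
- block_a_mid (a point): centre of one of two look-alike V-blocks: dark metal, 60 long (x), 40 wide (y), 40 high (z) mm. z points out of its plain base, which has a slot 8 wide, 4 deep; the -z face has the 90-degree V groove along x, 28 wide, 14 deep, with a 6 mm flat on each side. It starts z up: upside down on the bench. One block is steel (0.6 to 0.8 kg), the other aluminium (0.2 to 0.3 kg); which cannot be seen
- block_b_mid (a point): centre of the other V-block: same shape, size, look and axes; either of the two may be the steel one, and either may lie nearer the plate
- step_plate: metal plate fixed to the bench, 130 mm wide (y), two low steps. Origin at bench level below the middle of the lower step's front edge; x points level up the steps to the back stop, y along the step edges, z up. Lower step: top at z = 4 mm, x = 0 to 60. Upper step: top at z = 8, x = 60 to 120. Back stop: upright bar, front face at x = 120, 10 thick, top at z = 33
- upper_edge (a point): middle of the upper step's front edge, at its top (plate x = 60, z = 8 mm); axes as the plate's. A block squared up against a step's front, length along y, and pushed near its top, forward and up in an arc about that edge, tips over it and lies a quarter turn further on the step above, overhanging 4 to 12 mm (a level push sticks to the face and jams)
- home (a point): where the centre of the steel block is when it lies flat on the upper step, fully home against the back stop, midway along it (plate x = 100, z = 28 mm); axes as the plate's
- oil_bottle: standing oil bottle, 54 mm diameter, 140 mm high; origin at the centre of its underside
- hammer: hammer of 260 mm lying on the bench, origin near its middle, x along the handle towards the head
- caliper: caliper lying on the bench, bar 200 x 14 mm, about 10 mm high, jaws to its +y side; origin at the middle of the bar's underside, x along the bar
Mind the look-alikes: they are no part of the job. Leave any turquoise look-alike of the part that bears block_a_mid alone.

How it is judged:
By the outcome, as a careful person would: the job done as asked, in the order asked, and still so for the second after the job is handed in, with the robot touching nothing.
It also fails if it takes over 72 s, if anything falls off the work surface, if the arm or the gripper's body presses on something with over 40 N, if the wrist force passes 120 N, or if a joint passes its speed limit or range.

ROBOT

A 6-joint arm with a two-finger parallel gripper is mounted at the origin on the work surface. World frame = base frame: x ahead of the robot, y to its left, z up, the work surface at z = 0. Lengths are in m, angles in rad, forces in N, time in s.
With the tool pointing down it reaches from about 0.25 to 0.775 m from the base axis. Payload 4 kg.
Tool frame: the origin (TCP) lies midway between the tips of the shut fingers; the grasp point (between the pads) lies 19 mm behind it; z points along the fingers, y is the direction in which the jaws open and shut (so a half turn about z gives the same grasp; the last joint's range is limited). The gripper opens to 94 mm and grips with 3 to 60 N. Pads are 16 mm wide; open, the fingers measure 119 mm over their backs; the gripper's body (75 mm by 177 mm) begins 78 mm behind the grasp point.
Start: joints at [-1.205, 0.087, 1.371, -0, 1.684, -0.103], TCP at [0.248, -0.491, 0.206] pointing down, gripper open.
Joint ranges: [-3.1, 3.1], [-0.76, 2.03], [0.27, 2.55], [-1.08, 4.22], [0.17, 2.65], [-2.57, 2.57]. Speed limits (rad/s): [2.79, 2.79, 3.14, 3.14, 3.14, 3.14].

INTERFACE

Orientations are given as [roll, pitch, yaw] about the fixed x, y, z axes, in that order (R = Rz(yaw) Ry(pitch) Rx(roll)).
In Python, from bench import robot gives the robot as it stands.
- The arm moves only by the tool drive_tool, never from a script. Its argument "series" is a list that holds one entry, the list of rows, each a list of 7 numbers: the turn, a rotation vector about the tool's x, y, z in rad, then the shift along the tool's x, y, z in cm, then the opening in per cent of the stroke, from 0 (shut) to 100 (fully open). In form: [[[rx, ry, rz, tx, ty, tz, fingers], ...]]. A call has 1 to 20 rows; each row is the pose to reach, as a shift and turn from the pose measured when the call began, along the tool's axes at that moment; what a row does not reach only later rows make up. A row lasts 1/10 s, in which the tool goes at most 50 mm and 8.59 degrees, less where a joint would pass 70% of its speed; a pose out of reach is approached as far as the arm can. A call with a gripper value outside its range is refused whole. The fingers move at their own pace and stop on an object; the grip force is fixed at half the most. Time passes only in rows, so rows that repeat a pose let the fingers close. It gives the time, the measured TCP pose, the force and the opening at its end, in the units of the state.
- robot.get_obs(): the state, without advancing time (a new reading comes with each control period).
- robot.snapshot(name): name is "side" or "top" or "wrist"; returns a dict with "img" (400x640x3 uint8, blue, green, red), "depth" (400x640 float32, m along the optical axis (not along the pixel's ray), 0 where there is no reading), "vertical_fov" (degrees; the focal length in pixels is half the picture's height over the tangent of half this angle, whatever the lens; pixels are square), "cx", "cy" (the principal point, pixels), "dist_coeffs" ([k1, k2, p1, p2, k3] as OpenCV has them; the pictures are not rectified), "rvec" (rotation vector, rad) and "tvec" (3), from world to camera coordinates, as OpenCV has them. Camera axes: x right, y down, z forward; pixel columns grow to the right and rows downward; lengths in m; the calibration is good to about 2 mm. A picture is of the moment at which its call begins.
- robot.close_job(): hands the job in, once; it reports no verdict.
The state is a dict: "time": time; "joint_positions": joint angles; "qvel": joint speeds; "joint_torque": joint torques, N m; "tool_pos": TCP position; "ee_rot": TCP orientation; "wrist_force": force on the tool from outside, world axes, zero at the start; "wrist_torque": the same for the moment, N m; "width": finger opening in m.
Only numpy, scipy, OpenCV 4.12 (cv2) and the standard library are available. Lean on these libraries where they do the work, as an engineer would, in place of code of your own. Each camera call takes 0.05 s, during which the arm holds its last target.

## Working session

There is one attempt and no reset: what is moved stays moved. The work goes in short steps, Python scripts to look and compute and a tool call to move; the robot and the scene stay as the last step left them, time stands still between calls to the robot, and variables do not carry over. Pictures are saved under pics/ and viewed, and the job is handed in when it is done.

Besides the shell and the picture viewer there is one more tool, called after ">>>" as name(argument=value, ...) on one line, values as JSON. drive_tool: Moves the arm, as the interface text tells. Its arguments: {"type":"object","properties":{"series":{"type":"array","items":{"type":"array","items":{"type":"array","items":{"type":"number"}}}}},"required":["series"]}

```bash
ls; mkdir -p pics; cat > h.py <<'E'
import numpy as np, cv2
from bench import robot
def snap(n,save=None):
    s=robot.snapshot(n)
    if save: cv2.imwrite('pics/'+save,s['img'])
    return s
def cam(s):
    f=200/np.tan(np.radians(s['vertical_fov'])/2)
    K=np.array([[f,0,s['cx']],[0,f,s['cy']],[0,0,1]]);R=cv2.Rodrigues(np.array(s['rvec'],float))[0]
    return K,np.array(s['dist_coeffs'],float),R,np.array(s['tvec'],float).reshape(3)
def px2w(s,uv,z=None):
    K,d,R,t=cam(s); uv=np.array(uv,float).reshape(-1,1,2)
    n=cv2.undistortPoints(uv,K,d).reshape(-1,2); out=[]
    for (u,v),(a,b) in zip(uv.reshape(-1,2),n):
        ray=np.array([a,b,1]); C=-R.T@t; D=R.T@ray
        if z is None: k=s['depth'][int(round(v)),int(round(u))]
        else: k=(z-C[2])/D[2]
        out.append(C+k*D)
    return np.array(out)
def w2px(s,P):
    K,d,R,t=cam(s); return cv2.projectPoints(np.array(P,float).reshape(-1,1,3),R,t,K,d)[0].reshape(-1,2)
def cloud(s):
    K,d,R,t=cam(s);h,w=s['depth'].shape
    uv=np.stack(np.meshgrid(np.arange(w),np.arange(h)),-1).reshape(-1,1,2).astype(float)
    n=cv2.undistortPoints(uv,K,d).reshape(-1,2); k=s['depth'].reshape(-1,1)
    P=(np.c_[n,np.ones(len(n))]*k-t)@R
    P[k[:,0]==0]=np.nan
    return P.reshape(h,w,3)
E
python3 - <<'E'
from h import *
for n in ('top','side','wrist'):
    s=snap(n,n+'0.png'); K,d,R,t=cam(s); print(n,s['vertical_fov'],-R.T@t)
o=robot.get_obs(); print(o)
E
```

```text
pics
top 56.90302651150125 [ 0.45030421 -0.08046038  0.87358622]
side 52.07525815399751 [ 0.35977672 -0.60591424  0.62284359]
wrist 70.70139355088469 [ 0.31024527 -0.45842091  0.38357287]
{'time': 0.15, 'joint_positions': array([-1.20507384e+00,  8.77855863e-02,  1.37188312e+00, -4.20799516e-05,
        1.68357415e+00, -1.03101336e-01]), 'qvel': array([ 0.00032203, -0.00249578, -0.00351811,  0.00037161,  0.00095456,
       -0.00156808]), 'joint_torque': array([ 1.41641536e-03, -3.40643728e+01, -3.02792966e+01,  7.17590377e-02,
        3.04955954e-02, -1.39771305e-04]), 'tool_pos': array([ 0.24834587, -0.49028108,  0.20458501]), 'ee_rot': array([-3.13994692e+00, -1.28237739e-04,  4.68819020e-01]), 'wrist_force': array([ 0.2463825 , -0.34726352,  0.26728066]), 'wrist_torque': array([-0.01876896, -0.0194697 , -0.00907931]), 'width': 0.09403475873554035}
```

View pics/top0.png

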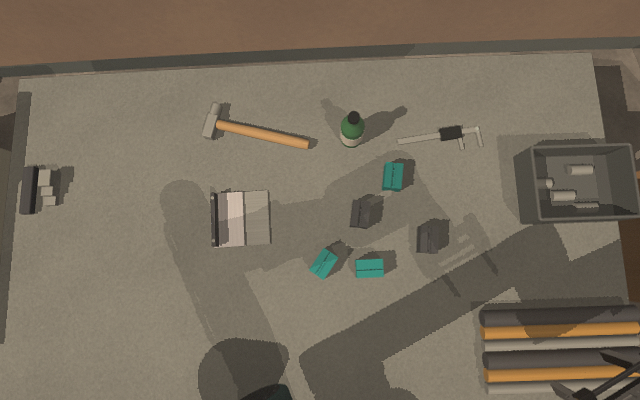

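View pics/side0.png

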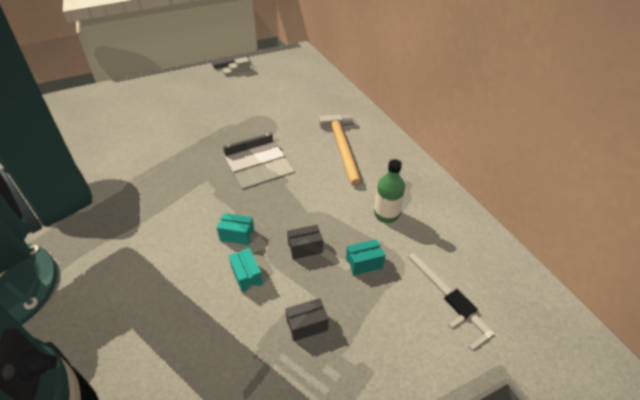

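View pics/wrist0.png

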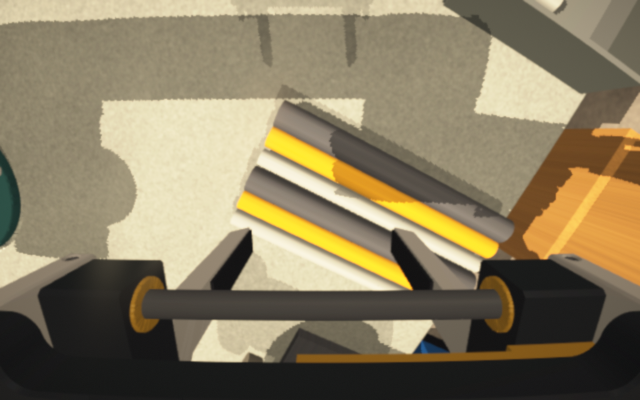

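Candidates for a V-block in the top picture are two dark blocks, at (365,212) and (432,238), and three turquoise look-alikes, at (393,176), (323,263) and (369,268), to be left alone. The plate is at (240,220) with its back stop on the left. I'll choose the dark pair and check them in a close crop while measuring.

```bash
python3 - <<'E'
from h import *
s=snap('top'); P=cloud(s); np.savez('top0.npz',P=P,img=s['img'])
c=s['img'][150:300,190:460]; cv2.imwrite('pics/crop1.png',cv2.resize(c,None,fx=2.9,fy=2.9,interpolation=cv2.INTER_CUBIC))
hsv=cv2.cvtColor(s['img'],cv2.COLOR_BGR2HSV)
Z=P[...,2]
m=((Z>0.025)&(Z<0.06)).astype(np.uint8)
n,l,st,ce=cv2.connectedComponentsWithStats(m)
for i in range(1,n):
    if st[i,4]<60: continue
    k=l==i; top=k&(Z>np.nanmedian(Z[k])-0.006)
    q=P[top]; r=cv2.minAreaRect((q[:,:2]*1000).astype(np.float32))
    print(i,ce[i].round(),st[i,4],'z',np.nanmedian(q[:,2]).round(4),'ctr',np.round(r[0],1),'size',np.round(r[1],1),'ang',round(r[2],1),'med',np.round(np.median(q[:,:2],0),4),hsv[k].mean(0).round())
print(np.round(px2w(s,[(352,140),(207,135),(309,145),(214,107),(400,141),(480,135)]),3))
for v in (205,220,235):
    print([tuple(np.round(P[v,u]*1000).astype(int)) for u in range(204,276,4)])
E
```

```text
1 [210. 121.] 251 z 0.0265 ctr [795.3 212.3] size [25.5 86.9] ang 75.7 med [0.7892 0.2124] [ 19.  47. 152.]
7 [275. 136.] 249 z 0.0261 ctr [745.1  53. ] size [158.5  17.1] ang 74.2 med [0.7473 0.0549] [ 16. 129. 190.]
11 [351. 141.] 99 z 0.049 ctr [ 723.8 -128.3] size [51.3 18.8] ang 88.3 med [ 0.718  -0.1256] [ 17.  58. 146.]
18 [526. 188.] 614 z 0.0483 ctr [ 597.6 -517.8] size [168.1  23.5] ang 6.6 med [ 0.5951 -0.5169] [22. 39. 78.]
19 [607. 173.] 1092 z 0.0494 ctr [ 648.9 -674.6] size [251.6 123. ] ang 52.3 med [ 0.6299 -0.7353] [21. 38. 71.]
20 [393. 175.] 488 z 0.0399 ctr [ 636.1 -220.3] size [40.2 60.2] ang 82.0 med [ 0.6359 -0.2204] [ 83. 131. 117.]
25 [ 45. 179.] 274 z 0.0369 ctr [664.5 619.8] size [32.  40.5] ang 87.6 med [0.6639 0.618 ] [ 19.  47. 138.]
39 [213. 220.] 288 z 0.0332 ctr [548.8 201.2] size [124.9  11.8] ang 2.1 med [0.5453 0.2001] [17. 36. 80.]
47 [360. 213.] 477 z 0.04 ctr [ 550.3 -140.1] size [40.1 60.1] ang 80.7 med [ 0.55   -0.1402] [17. 33. 79.]
57 [586. 221.] 109 z 0.0499 ctr [ 515.2 -640.9] size [194.    0.5] ang 89.9 med [ 0.5152 -0.6386] [20. 43. 71.
[... 2898 characters left out ...]
nt64(202), np.int64(35)), (np.int64(512), np.int64(195), np.int64(27)), (np.int64(513), np.int64(192), np.int64(6)), (np.int64(513), np.int64(182), np.int64(8)), (np.int64(512), np.int64(172), np.int64(10)), (np.int64(512), np.int64(162), np.int64(11)), (np.int64(512), np.int64(153), np.int64(7)), (np.int64(511), np.int64(143), np.int64(12)), (np.int64(512), np.int64(134), np.int64(6)), (np.int64(511), np.int64(125), np.int64(6)), (np.int64(511), np.int64(116), np.int64(4)), (np.int64(511), np.int64(106), np.int64(3)), (np.int64(511), np.int64(97), np.int64(4)), (np.int64(510), np.int64(87), np.int64(5)), (np.int64(510), np.int64(77), np.int64(5)), (np.int64(510), np.int64(69), np.int64(0))]
```

View pics/crop1.png

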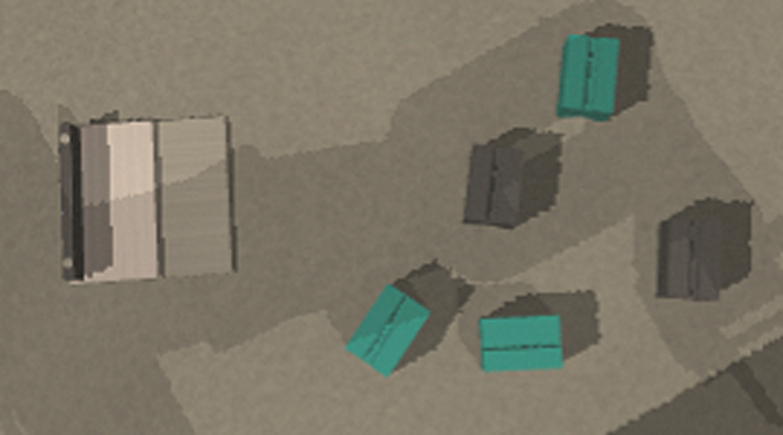

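```bash
python3 - <<'E'
from h import *
s=snap('top')
c=s['img'][175:265,195:285]; cv2.imwrite('pics/plate.png',cv2.resize(c,None,fx=6.5,fy=6.5,interpolation=cv2.INTER_CUBIC))
E
```

```text
(no output)
```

View pics/plate.png

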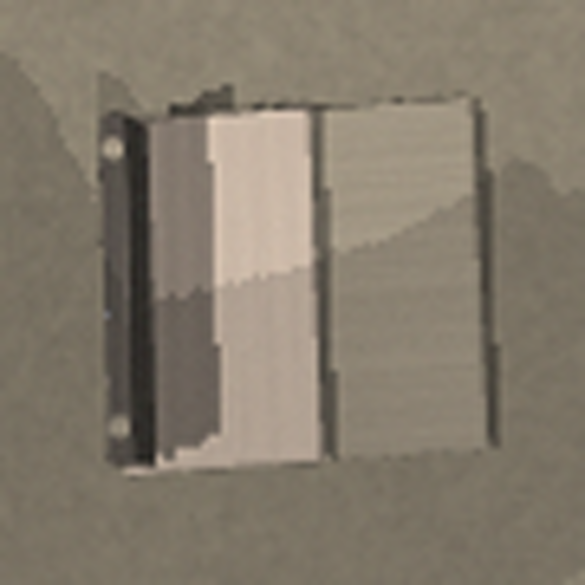

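```bash
python3 - <<'E'
from h import *
s=snap('top')
def f(p): return (np.array(p)+0.5)/6.5-0.5+[195,175]
A=[]
for a,b,z in [((473,98),(489,447),.004),((311,110),(324,460),.008),((150,118),(157,466),.008),((130,118),(137,467),.033)]:
    w=px2w(s,[f(a),f(b)],z); d=w[0]-w[1]; print(w[:, :2].round(4), 'mid',w.mean(0).round(4),'len',np.linalg.norm(d).round(4),'ang',np.degrees(np.arctan2(d[1],d[0])).round(2))
E
```

```text
[[0.6191 0.0782]
 [0.4901 0.0733]] mid [0.5546 0.0758 0.004 ] len 0.1291 ang 2.16
[[0.6161 0.1379]
 [0.487  0.1328]] mid [0.5516 0.1354 0.008 ] len 0.1291 ang 2.25
[[0.6153 0.1983]
 [0.4867 0.1942]] mid [0.551  0.1962 0.008 ] len 0.1287 ang 1.87
[[0.6108 0.1976]
 [0.4855 0.1934]] mid [0.5481 0.1955 0.033 ] len 0.1254 ang 1.94
```

```bash
cat >> h.py <<'E'
from scipy.spatial.transform import Rotation as Ro
def tgt(grasp=None,tcp=None,len_ang=2.1,lean=0,q=None):
    "lean>0: body leans to -y side; grasp = grasp point; prints row"
    a=np.radians(len_ang); L=np.array([np.cos(a),np.sin(a),0])
    R=Ro.from_rotvec(L*np.radians(lean))*Ro.from_euler('xyz',[np.pi,0,np.pi/2+a])
    if tcp is None: tcp=np.array(grasp)+0.019*R.apply([0,0,1])
    o=robot.get_obs() if q is None else q
    Rc=Ro.from_euler('xyz',o['ee_rot'])
    rv=(Rc.inv()*R).as_rotvec(); sh=Rc.inv().apply(np.array(tcp)-o['tool_pos'])*100
    print('tcp',np.round(tcp,4),'row',np.round(rv,3).tolist(),np.round(sh,2).tolist(),'n>=',round(max(np.linalg.norm(sh)/5,np.degrees(np.linalg.norm(rv))/8.59),1))
def ob():
    o=robot.get_obs(); print('t',round(o['time'],2),'tcp',o['tool_pos'].round(4),'F',o['wrist_force'].round(2),'w',round(o['width'],4),'q',o['joint_positions'].round(2))
E
python3 - <<'E'
from h import *
tgt(tcp=[.550,-.140,.11],len_ang=-9.3)
E
```

```text
tcp [ 0.55 -0.14  0.11] row [-0.001, -0.0, -0.94] [42.74, -17.64, 9.53] n>= 9.4
```

>>> drive_tool(series=[[[0,0,-0.2,9,-3.7,2,100],[0,0,-0.94,42.74,-17.64,9.53,100],[0,0,-0.94,42.74,-17.64,9.53,100],[0,0,-0.94,42.74,-17.64,9.53,100],[0,0,-0.94,42.74,-17.64,9.53,100],[0,0,-0.94,42.74,-17.64,9.53,100],[0,0,-0.94,42.74,-17.64,9.53,100],[0,0,-0.94,42.74,-17.64,9.53,100],[0,0,-0.94,42.74,-17.64,9.53,100],[0,0,-0.94,42.74,-17.64,9.53,100],[0,0,-0.94,42.74,-17.64,9.53,100],[0,0,-0.94,42.74,-17.64,9.53,100],[0,0,-0.94,42.74,-17.64,9.53,100],[0,0,-0.94,42.74,-17.64,9.53,100]]])

```text
time: 1.7
tool_pos: [0.5495, -0.1413, 0.1105]
ee_rot: [3.141, -0.0, 1.407]
wrist_force: [-0.6, 0.3, 0.0]
width: 0.094
```

```bash
python3 - <<'E'
from h import *
snap('wrist','w1.png')
ob(); tgt(tcp=[.550,-.140,.010],len_ang=-9.3)
E
```

```text
t 1.75 tcp [ 0.5496 -0.1413  0.1105] F [0.54 0.26 0.04] w 0.0936 q [-0.35  0.16  1.48  0.    1.5  -0.19]
tcp [ 0.55 -0.14  0.01] row [0.0, -0.0, -0.002] [0.13, 0.02, 10.05] n>= 2.0
```

View pics/w1.png

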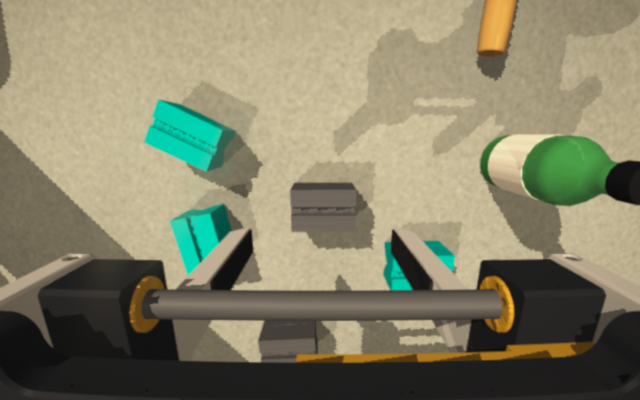

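```bash
python3 - <<'E'
from h import *
s=snap('wrist'); P=cloud(s); Z=P[...,2]
for (u,v) in [(323,200),(287,345)]:
    m=((Z>.034)&(Z<.046)).astype(np.uint8); n,l=cv2.connectedComponents(m); k=l[v,u]; q=P[l==k]
    r=cv2.minAreaRect((q[:,:2]*1000).astype(np.float32)); print(k,r,np.median(q[:,2]))
E
```

```text
3 ((551.0264282226562, -139.35340881347656), (40.072086334228516, 60.12663650512695), 80.8243637084961) 0.0396746918227542
8 ((488.6319274902344, -284.6181335449219), (30.5439510345459, 59.902679443359375), 84.55169677734375) 0.03950873834515529
```

>>> drive_tool(series=[[[0,0,0,0.15,-0.05,3,100],[0,0,0,0.15,-0.05,6,100],[0,0,0,0.15,-0.05,8.5,100],[0,0,0,0.15,-0.05,9.8,100],[0,0,0,0.15,-0.05,10.05,100],[0,0,0,0.15,-0.05,10.05,30],[0,0,0,0.15,-0.05,10.05,30],[0,0,0,0.15,-0.05,10.05,30],[0,0,0,0.15,-0.05,10.05,30],[0,0,0,0.15,-0.05,10.05,30],[0,0,0,0.15,-0.05,10.05,30],[0,0,0,0.15,-0.05,8.5,30],[0,0,0,0.15,-0.05,6,30],[0,0,0,0.15,-0.05,4,30],[0,0,0,0.15,-0.05,4,30],[0,0,0,0.15,-0.05,4,30],[0,0,0,0.15,-0.05,4,30],[0,0,0,0.15,-0.05,4,30],[0,0,0,0.15,-0.05,4,30]]])

```text
time: 3.7
tool_pos: [0.5486, -0.1393, 0.0691]
ee_rot: [-3.14, -0.001, 1.407]
wrist_force: [0.3, 0.4, -2.1]
width: 0.0601
```

```bash
python3 - <<'E'
from h import *
for i in range(3): ob(); snap('wrist','w2.png')
E
```

```text
t 3.7 tcp [ 0.5486 -0.1393  0.0691] F [ 0.25  0.42 -2.14] w 0.0601 q [-0.35  0.19  1.53  0.    1.42 -0.19]
t 3.75 tcp [ 0.5489 -0.1394  0.0694] F [ 0.01  0.66 -3.11] w 0.0598 q [-0.35  0.19  1.53  0.    1.42 -0.19]
t 3.8 tcp [ 0.549  -0.1394  0.0698] F [ 0.46  0.14 -1.73] w 0.0601 q [-0.35  0.19  1.53  0.    1.42 -0.19]
```

View pics/w2.png

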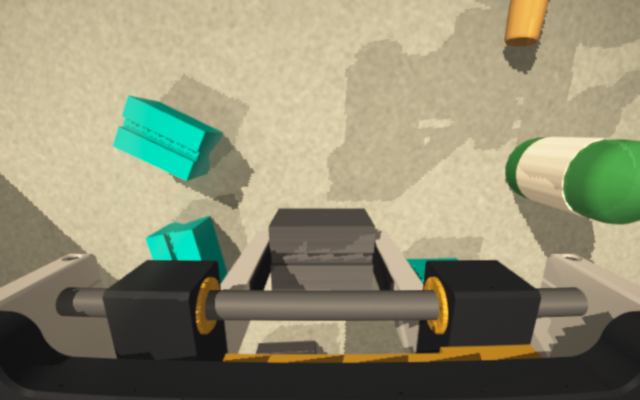

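The block hangs clear at the fingers (picture centre, 320,245), and the wrist reads about 2.3 N. That makes it the aluminium one, so I'll put it back; the steel one is the other.

>>> drive_tool(series=[[[0,0,0,0,0,2,30],[0,0,0,0,0,4,30],[0,0,0,0,0,5.3,30],[0,0,0,0,0,5.8,30],[0,0,0,0,0,5.95,30],[0,0,0,0,0,5.95,30],[0,0,0,0,0,5.95,30],[0,0,0,0,0,5.95,100],[0,0,0,0,0,5.95,100],[0,0,0,0,0,5.95,100],[0,0,0,0,0,5.95,100],[0,0,0,0,0,4,100],[0,0,0,0,0,0,100],[0,0,0,0,0,-4,100],[0,0,0,0,0,-4,100]]])

```text
time: 5.35
tool_pos: [0.5533, -0.1409, 0.1176]
ee_rot: [3.128, 0.002, 1.407]
wrist_force: [0.3, 0.5, 0.3]
width: 0.0941
```

```bash
python3 - <<'E'
from h import *
s=snap('top','t2.png'); P=cloud(s);Z=P[...,2]
m=((Z>.034)&(Z<.046)).astype(np.uint8); n,l=cv2.connectedComponents(m)
for u,v in [(428,239),(360,213)]:
    q=P[l==l[v,u]]
    r=cv2.minAreaRect((q[:,:2]*1000).astype(np.float32)); print(r,len(q),np.median(q[:,2]))
ob(); tgt(tcp=[.4875,-.2895,.11],len_ang=-5.4)
E
```

```text
((486.536865234375, -293.13250732421875), (32.727577209472656, 60.68443298339844), 82.70751953125) 326 0.03990651417996713
((973.3627319335938, 73.773681640625), (3086.79931640625, 1366.999755859375), 80.4686508178711) 250263 nan
t 5.4 tcp [ 0.5516 -0.1404  0.1142] F [-0.02  0.55 -1.15] w 0.0941 q [-0.35  0.16  1.47  0.    1.5  -0.19]
tcp [ 0.4875 -0.2895  0.11  ] row [0.008, 0.001, -0.07] [-15.76, -3.9, 0.41] n>= 3.2
```

View pics/t2.png

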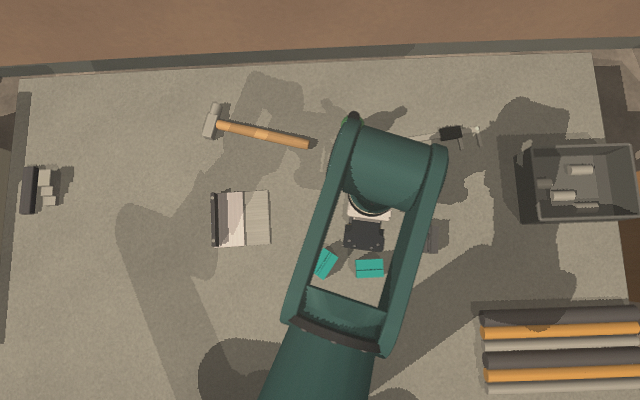

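>>> drive_tool(series=[[[0.008,0,-0.07,-15.76,-3.9,0.4,100],[0.008,0,-0.07,-15.76,-3.9,0.4,100],[0.008,0,-0.07,-15.76,-3.9,0.4,100],[0.008,0,-0.07,-15.76,-3.9,0.4,100],[0.008,0,-0.07,-15.76,-3.9,0.4,100],[0.008,0,-0.07,-15.76,-3.9,0.4,100],[0.008,0,-0.07,-15.76,-3.9,0.4,100],[0.008,0,-0.07,-15.76,-3.9,0.4,100]]])

```text
time: 6.2
tool_pos: [0.4881, -0.288, 0.1099]
ee_rot: [-3.141, 0.001, 1.479]
wrist_force: [-0.4, -0.7, 0.3]
width: 0.094
```

```bash
python3 - <<'E'
from h import *
s=snap('wrist'); P=cloud(s); Z=P[...,2]
m=((Z>.034)&(Z<.046)).astype(np.uint8); n,l=cv2.connectedComponents(m); q=P[l==l[200,323]]
r=cv2.minAreaRect((q[:,:2]*1000).astype(np.float32)); print(r,np.median(q[:,2]))
ob(); tgt(tcp=[.4875,-.2895,.010],len_ang=-5.4)
E
```

```text
((487.7867431640625, -291.01129150390625), (40.72032928466797, 60.18571472167969), 84.24703979492188) 0.03969467423528482
t 6.25 tcp [ 0.4881 -0.2882  0.11  ] F [-0.69  0.38  0.65] w 0.0937 q [-0.63  0.16  1.48 -0.    1.5  -0.54]
tcp [ 0.4875 -0.2895  0.01  ] row [-0.0, 0.001, 0.003] [-0.13, -0.05, 10.0] n>= 2.0
```

>>> drive_tool(series=[[[0,0,0,-0.2,-0.05,3,100],[0,0,0,-0.2,-0.05,6,100],[0,0,0,-0.2,-0.05,8.5,100],[0,0,0,-0.2,-0.05,9.8,100],[0,0,0,-0.2,-0.05,10,100],[0,0,0,-0.2,-0.05,10,30],[0,0,0,-0.2,-0.05,10,30],[0,0,0,-0.2,-0.05,10,30],[0,0,0,-0.2,-0.05,10,30],[0,0,0,-0.2,-0.05,10,30],[0,0,0,-0.2,-0.05,10,30],[0,0,0,-0.2,-0.05,8.5,30],[0,0,0,-0.2,-0.05,6,30],[0,0,0,-0.2,-0.05,3,30],[0,0,0,-0.2,-0.05,2,30],[0,0,0,-0.2,-0.05,2,30],[0,0,0,-0.2,-0.05,2,30],[0,0,0,-0.2,-0.05,2,30]]])

```text
time: 8.05
tool_pos: [0.486, -0.2891, 0.0874]
ee_rot: [-3.137, -0.001, 1.479]
wrist_force: [-0.5, 0.2, -7.8]
width: 0.0601
```

```bash
python3 - <<'E'
from h import *
for i in range(3): ob(); snap('wrist','w3.png')
X=np.array([-.037,.999,0]);O=np.array([.5547,.0757,0])
tgt(tcp=O-0.06*X+[0,0,.090],len_ang=2.1)
E
```

```text
t 8.05 tcp [ 0.486  -0.2891  0.0874] F [-0.53  0.2  -7.77] w 0.0601 q [-0.64  0.18  1.51 -0.    1.46 -0.54]
t 8.1 tcp [ 0.4862 -0.2892  0.0876] F [ 0.47  0.96 -7.56] w 0.0597 q [-0.64  0.18  1.51 -0.    1.46 -0.54]
t 8.15 tcp [ 0.4863 -0.2893  0.0879] F [-0.77 -0.68 -7.44] w 0.06 q [-0.64  0.18  1.51 -0.    1.46 -0.54]
tcp [0.5569 0.0158 0.09  ] row [-0.003, -0.001, -0.128] [31.04, 4.2, -0.16] n>= 6.3
```

View pics/w3.png

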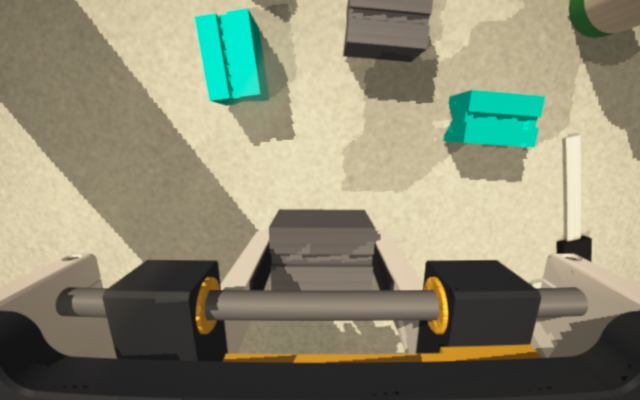

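The wrist reads about 7.6 N, so this is the steel block. I'll carry it to just in front of the plate, squared to it.

>>> drive_tool(series=[[[0,0,-0.03,3,0.4,-0.2,30],[0,0,-0.06,7,1,-0.2,30],[0,0,-0.1,11,1.5,-0.2,30],[0,0,-0.128,15,2,-0.2,30],[0,0,-0.128,19,2.6,-0.2,30],[0,0,-0.128,23,3.1,-0.2,30],[0,0,-0.128,27,3.6,-0.2,30],[0,0,-0.128,30,4.1,-0.2,30],[0,0,-0.128,31.04,4.2,0.5,30],[0,0,-0.128,31.04,4.2,2.5,30],[0,0,-0.128,31.04,4.2,5,30],[0,0,-0.128,31.04,4.2,6.8,30],[0,0,-0.128,31.04,4.2,7.4,30],[0,0,-0.128,31.04,4.2,7.7,30],[0,0,-0.128,31.04,4.2,7.75,30],[0,0,-0.128,31.04,4.2,7.75,30]]])

```text
time: 9.8
tool_pos: [0.5576, 0.0155, 0.0116]
ee_rot: [-3.141, -0.001, 1.607]
wrist_force: [-0.5, -0.6, -6.7]
width: 0.0596
```

```bash
python3 - <<'E'
from h import *
ob(); print(robot.get_obs()['ee_rot'])
E
```

```text
t 9.8 tcp [0.5576 0.0155 0.0116] F [-0.48 -0.63 -6.71] w 0.0596 q [-0.07  0.22  1.61  0.    1.31 -0.11]
[-3.14122570e+00 -6.14078591e-04  1.60677880e+00]
```

>>> drive_tool(series=[[[0,0,0,0,0,0.13,30],[0,0,0,0,0,0.15,30],[0,0,0,0,0,0.15,100],[0,0,0,0,0,0.15,100],[0,0,0,0,0,0.15,100],[0,0,0,0,0,0.15,100],[0,0,0,0,0,-2,100],[0,0,0,0,0,-6,100],[0,0,0,0,0,-8,100],[0,0,0,0,0,-8,100]]])

```text
time: 10.8
tool_pos: [0.5606, 0.0152, 0.0961]
ee_rot: [3.133, 0.0, 1.607]
wrist_force: [0.1, 0.1, 0.1]
width: 0.0941
```

```bash
python3 - <<'E'
from h import *
s=snap('wrist','w4.png'); P=cloud(s); Z=P[...,2]
m=((Z>.034)&(Z<.046)).astype(np.uint8); n,l=cv2.connectedComponents(m); q=P[l==l[210,323]]
r=cv2.minAreaRect((q[:,:2]*1000).astype(np.float32)); print(r,np.median(q[:,2]))
ob(); c=np.array([.5575,.0155,.020]); u=np.array([0,-.707,.707])
tgt(grasp=c+.064*u,lean=45); tgt(grasp=c+.005*u,lean=45)
E
```

```text
((558.2512817382812, 15.052590370178223), (59.801212310791016, 40.48896026611328), 1.933497667312622) 0.03967000933331312
t 10.85 tcp [0.559  0.0154 0.0934] F [ 0.28 -0.31 -0.72] w 0.0938 q [-0.07  0.15  1.52  0.    1.46 -0.11]
tcp [ 0.557  -0.0163  0.0518] row [0.004, 0.785, 0.001] [-3.16, -0.33, 4.16] n>= 5.2
tcp [0.557  0.0254 0.0101] row [0.004, 0.785, 0.001] [1.01, -0.2, 8.33] n>= 5.2
```

View pics/w4.png

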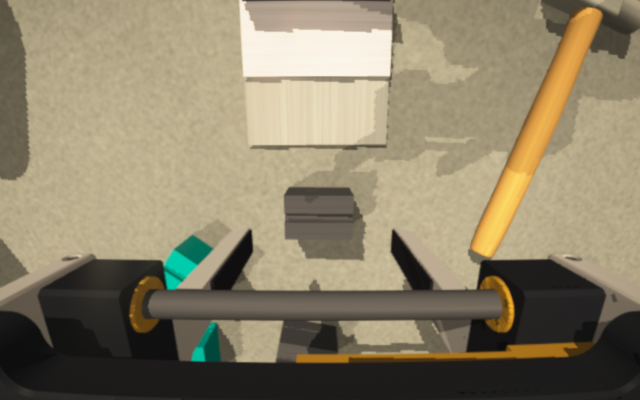

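>>> drive_tool(series=[[[0,0.15,0,-2,-0.2,0,100],[0.004,0.785,0,-4.5,-0.25,2.8,100],[0.004,0.785,0,-4.5,-0.25,2.8,100],[0.004,0.785,0,-4.5,-0.25,2.8,100],[0.004,0.785,0,-4.5,-0.25,2.8,100],[0.004,0.785,0,-4.5,-0.25,2.8,100],[0.004,0.785,0,-4.5,-0.25,2.8,100],[0.004,0.785,0,-4.5,-0.25,2.8,100],[0.004,0.785,0,-4.5,-0.25,2.8,100]]])

```text
time: 11.75
tool_pos: [0.5586, -0.0285, 0.0665]
ee_rot: [3.138, -0.783, 1.613]
wrist_force: [0.4, -0.1, -0.0]
width: 0.094
```

```bash
python3 - <<'E'
from h import *
snap('side','s5.png');snap('wrist','w5.png')
ob(); c=np.array([.558,.0152,.020]); u=np.array([0,-.707,.707])
tgt(grasp=c+.005*u,lean=45)
E
```

```text
t 11.85 tcp [ 0.5586 -0.0286  0.0667] F [-0.34 -0.69  0.48] w 0.0941 q [-0.54  0.42  1.46  0.64  1.72 -0.64]
tcp [0.5575 0.0251 0.0101] row [-0.0, 0.002, 0.004] [-0.19, 0.08, 7.8] n>= 1.6
```

View pics/s5.png

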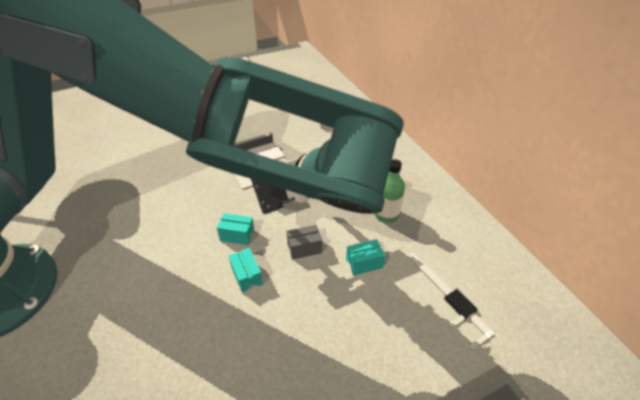

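View pics/w5.png

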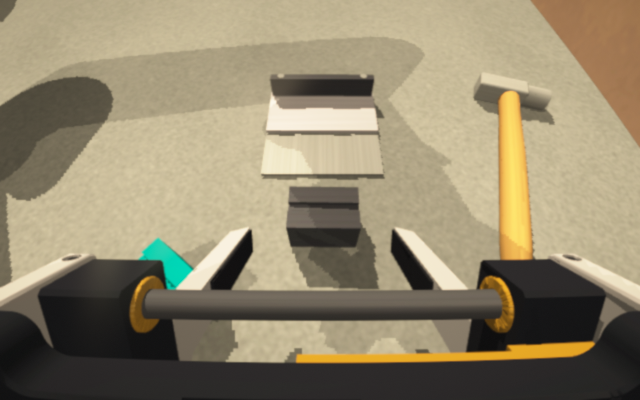

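```bash
python3 - <<'E'
from h import *
for n,pts in (('side',[(360,207),(378,205),(383,190),(398,130),(345,195),(391,210)]),('top',[])):
    s=snap(n,'x_%s.png'%n); P=cloud(s)
    for u,v in pts: print((u,v),P[v,u].round(3))
    m=(P[...,2]>.1)&(P[...,2]<.6)&(P[...,0]>.6)
    if n=='top':
        print('arm', [(x,np.round(np.nanmin(P[m&(abs(P[...,0]-x)<.01)][:,1]),3),np.round(np.nanmax(P[m&(abs(P[...,0]-x)<.01)][:,1]),3)) for x in (.61,.63,.65,.67,.69,.71) if (m&(abs(P[...,0]-x)<.01)).any()])
E
```

```text
(360, 207) [ 0.542 -0.332  0.293]
(378, 205) [ 0.557 -0.344  0.3  ]
(383, 190) [ 0.575 -0.326  0.301]
(398, 130) [ 0.616 -0.283  0.346]
(345, 195) [ 0.522 -0.33   0.318]
(391, 210) [ 0.733 -0.156  0.041]
arm [(0.61, np.float64(-0.283), np.float64(-0.044)), (0.63, np.float64(-0.277), np.float64(-0.072)), (0.65, np.float64(-0.147), np.float64(-0.078))]
```

View pics/x_top.png

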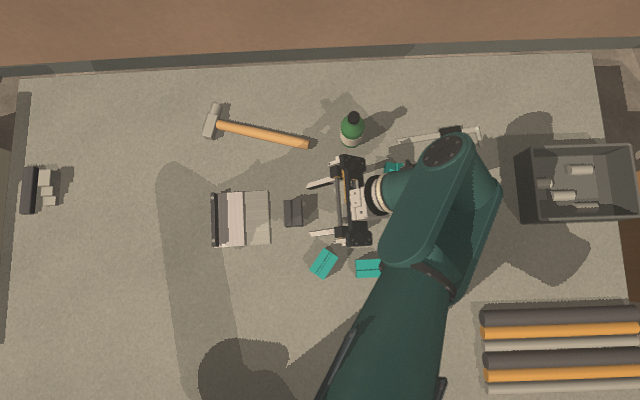

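>>> drive_tool(series=[[[0,0,0,-0.15,0.05,2.5,100],[0,0,0,-0.2,0.1,5,100],[0,0,0,-0.2,0.1,7,100],[0,0,0,-0.2,0.1,7.6,100],[0,0,0,-0.2,0.1,7.8,100],[0,0,0,-0.2,0.1,7.8,30],[0,0,0,-0.2,0.1,7.8,30],[0,0,0,-0.2,0.1,7.8,30],[0,0,0,-0.2,0.1,7.8,30],[0,0,0,-0.2,0.1,7.8,30],[0,0,0,-0.2,0.1,7.8,30],[0,0,0,0.5,0.1,7.1,30],[0,0,0,2,0.1,5.6,30],[0,0,0,3.5,0.1,4.1,30],[0,0,0,4.3,0.1,3.3,30],[0,0,0,4.3,0.1,3.3,30]]])

```text
time: 13.55
tool_pos: [0.558, 0.0244, 0.0744]
ee_rot: [3.135, -0.781, 1.615]
wrist_force: [0.7, -0.6, -7.2]
width: 0.0597
```

```bash
cat >>h.py <<'E'
X=np.array([-.037,.999,0]);O=np.array([.5547,.0757,0])
E
python3 - <<'E'
from h import *
s=snap('wrist','w6.png')
ob(); u2=np.array([0,.707,.707])
for px,z in ((.020,.064),(.020,.027),(.020,.0245)): tgt(grasp=O+px*X+[0,0,z]+.005*u2,lean=-45)
E
```

```text
t 13.6 tcp [0.5573 0.0245 0.073 ] F [-0.71  0.02 -7.02] w 0.0598 q [-0.47  0.37  1.52  0.67  1.68 -0.58]
tcp [0.5545 0.0858 0.0541] row [0.003, -1.567, 0.003] [3.02, -0.05, 5.67] n>= 10.5
tcp [0.5545 0.0858 0.0171] row [0.003, -1.567, 0.003] [0.42, -0.06, 8.29] n>= 10.5
tcp [0.5545 0.0858 0.0146] row [0.003, -1.567, 0.003] [0.24, -0.06, 8.47] n>= 10.5
```

View pics/w6.png

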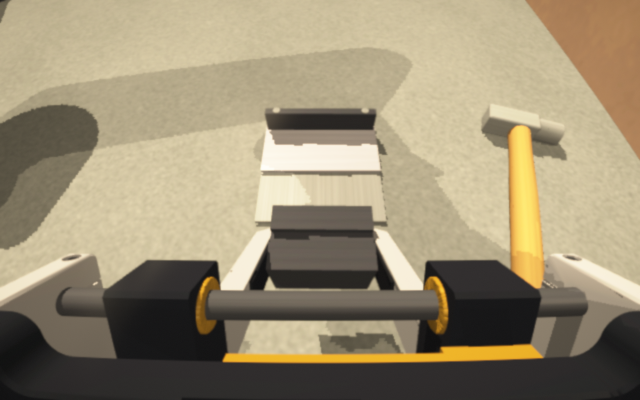

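>>> drive_tool(series=[[[0,-0.07,0,0.3,0,0.3,30],[0,-0.21,0,0.6,0,0.9,30],[0,-0.35,0,0.9,0,1.5,30],[0,-0.49,0,1.2,0,2.1,30],[0,-0.63,0,1.5,0,2.7,30],[0,-0.77,0,1.8,0,3.3,30],[0,-0.91,0,2.1,0,3.9,30],[0,-1.05,0,2.4,0,4.5,30],[0,-1.19,0,2.7,0,5.1,30],[0,-1.33,0,3,0,5.5,30],[0,-1.46,0,3.2,-0.05,5.8,30],[0.003,-1.54,0.003,3.37,-0.05,6.02,30],[0.003,-1.567,0.003,3.37,-0.05,6.02,30],[0.003,-1.567,0.003,3.37,-0.05,6.02,30],[0.003,-1.567,0.003,3.37,-0.05,6.02,30]]])

```text
time: 15.1
tool_pos: [0.554, 0.0903, 0.0535]
ee_rot: [-3.139, 0.784, 1.608]
wrist_force: [1.0, -0.9, -7.0]
width: 0.0599
```

```bash
python3 - <<'E'
from h import *
s=snap('wrist','w7.png');s=snap('side','s7.png')
ob(); u2=np.array([0,.707,.707])
for px,z in ((.025,.027),(.025,.0245)): tgt(grasp=O+px*X+[0,0,z]+.005*u2,lean=-45)
E
```

```text
t 15.2 tcp [0.5546 0.0899 0.0548] F [ 0.18 -0.5  -7.03] w 0.0601 q [ 0.47  0.45  1.44 -0.7   1.63  0.53]
tcp [0.5543 0.0908 0.0171] row [-0.001, -0.002, -0.002] [2.72, -0.03, 2.61] n>= 0.8
tcp [0.5543 0.0908 0.0146] row [-0.001, -0.002, -0.002] [2.9, -0.03, 2.79] n>= 0.8
```

View pics/w7.png

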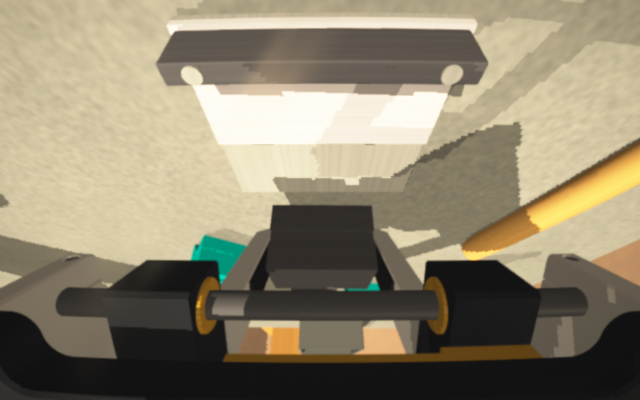

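View pics/s7.png

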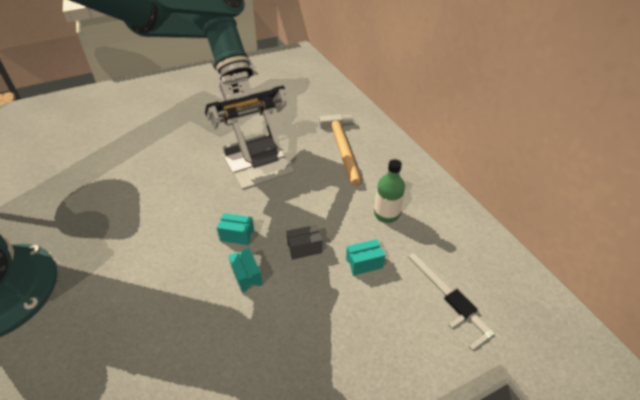

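>>> drive_tool(series=[[[0,0,0,1,0,0.9,30],[0,0,0,2,0,1.9,30],[0,0,0,2.5,0,2.4,30],[0,0,0,2.75,0,2.65,30],[0,0,0,2.88,0,2.78,30],[0,0,0,2.9,0,2.8,30],[0,0,0,2.9,0,2.8,30],[0,0,0,2.9,0,2.8,100],[0,0,0,2.9,0,2.8,100],[0,0,0,2.9,0,2.8,100],[0,0,0,2.9,0,2.8,100],[0,0,0,2.9,0,1,100],[0,0,0,2.9,0,-2,100],[0,0,0,2.5,0,-5,100],[0,0,0,2.5,0,-5,100]]])

```text
time: 16.7
tool_pos: [0.5551, 0.1456, 0.0765]
ee_rot: [3.129, 0.78, 1.599]
wrist_force: [0.6, 0.0, -0.5]
width: 0.0938
```

```bash
python3 - <<'E'
from h import *
s=snap('side','s8.png'); s=snap('wrist','w8.png')
ob(); u=np.array([0,-.707,.707])
tgt(grasp=O+.025*X+[0,0,.024]+.065*u,lean=45)
E
```

```text
t 16.8 tcp [0.553  0.143  0.0727] F [-0.5   0.26 -0.34] w 0.0942 q [ 0.54  0.49  1.35 -0.68  1.71  0.55]
tcp [0.5533 0.0681 0.0565] row [0.002, 1.568, -0.002] [-4.16, -0.24, 6.43] n>= 10.5
```

View pics/w8.png

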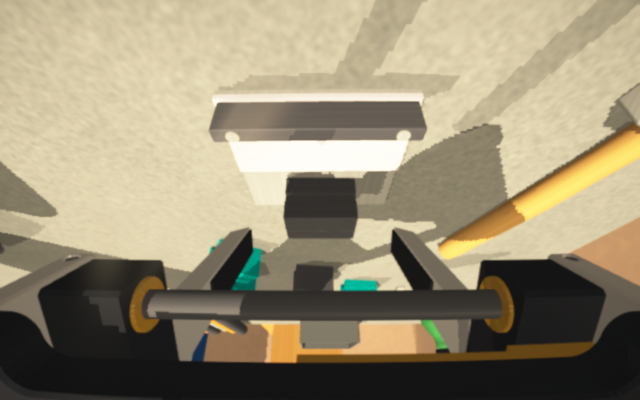

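>>> drive_tool(series=[[[0,0.1,0,-1,0,0,100],[0,0.784,0,-4.6,-0.1,0.8,100],[0,0.784,0,-4.6,-0.1,0.8,100],[0,0.784,0,-4.6,-0.1,0.8,100],[0,0.784,0,-4.6,-0.1,0.8,100],[0,0.784,0,-4.6,-0.1,0.8,100],[0,0.784,0,-4.6,-0.1,0.8,100],[0,0.784,0,-4.6,-0.1,0.8,100]]])

```text
time: 17.6
tool_pos: [0.5522, 0.1035, 0.0979]
ee_rot: [-3.141, 0.001, 1.603]
wrist_force: [0.1, 0.2, -1.2]
width: 0.0943
```

```bash
python3 - <<'E'
from h import *
s=snap('wrist','w9.png'); P=cloud(s); Z=P[...,2]
m=((Z>.039)&(Z<.05)).astype(np.uint8); n,l=cv2.connectedComponents(m); 
for k in range(1,n):
    q=P[l==k]
    if len(q)>300: print(cv2.minAreaRect((q[:,:2]*1000).astype(np.float32)),np.median(q[:,2]),np.argwhere(l==k).mean(0))
ob(); u=np.array([0,-.707,.707])
tgt(grasp=O+.025*X+[0,0,.024]+.065*u,lean=45)
E
```

```text
((554.5830688476562, 101.57405090332031), (60.193843841552734, 40.61188507080078), 1.9573591947555542) 0.04389994962070988 [219.3685372  324.36664565]
((451.63153076171875, -45.538490295410156), (18.84001350402832, 48.55006408691406), 53.29205322265625) 0.03994945558941222 [351.02554028 216.07269155]
t 17.65 tcp [0.5524 0.1045 0.098 ] F [0.09 1.27 0.45] w 0.0939 q [ 0.09  0.16  1.51 -0.    1.48  0.05]
tcp [0.5533 0.0681 0.0565] row [0.0, 0.786, -0.002] [-3.63, -0.03, 4.15] n>= 5.2
```

View pics/w9.png

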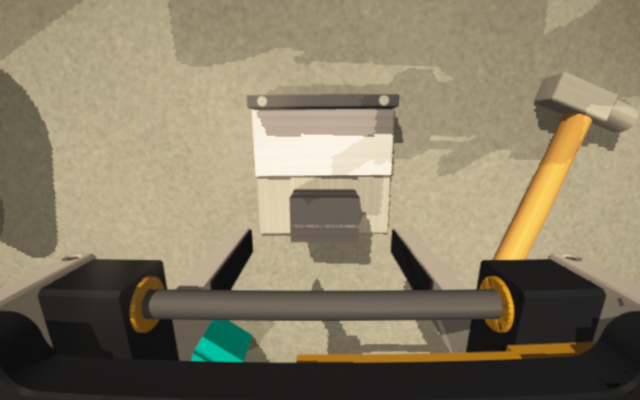

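```bash
python3 - <<'E'
from h import *
u=np.array([0,-.707,.707]);c=np.array([.5546,.1016,.024])
for d in (.08,.05,.03,.005): tgt(grasp=c+d*u,lean=45)
E
```

```text
tcp [0.5541 0.0585 0.0671] row [0.0, 0.786, -0.002] [-4.61, 0.02, 3.09] n>= 5.2
tcp [0.5541 0.0797 0.0459] row [0.0, 0.786, -0.002] [-2.48, 0.09, 5.21] n>= 5.2
tcp [0.5541 0.0938 0.0318] row [0.0, 0.786, -0.002] [-1.07, 0.14, 6.62] n>= 5.2
tcp [0.5541 0.1115 0.0141] row [0.0, 0.786, -0.002] [0.7, 0.2, 8.39] n>= 5.2
```

>>> drive_tool(series=[[[0,0.1,0,-2,0,0,100],[0,0.25,0,-3.5,0,1,100],[0,0.786,0,-4.6,0,3.1,100],[0,0.786,0,-4.6,0,3.1,100],[0,0.786,0,-4.6,0,3.1,100],[0,0.786,0,-4.6,0,3.1,100],[0,0.786,0,-4.6,0,3.1,100],[0,0.786,0,-4.6,0,3.1,100],[0,0.786,0,-2.5,0.1,5.2,100],[0,0.786,0,-1.07,0.15,6.62,100],[0,0.786,0,0,0.2,7.7,100],[0,0.786,0,0.5,0.2,8.2,100],[0,0.786,0,0.7,0.2,8.39,100],[0,0.786,0,0.7,0.2,8.39,100],[0,0.786,0,0.7,0.2,8.39,30],[0,0.786,0,0.7,0.2,8.39,30],[0,0.786,0,0.7,0.2,8.39,30],[0,0.786,0,0.7,0.2,8.39,30],[0,0.786,0,0.7,0.2,8.39,30],[0,0.786,0,0.7,0.2,8.39,30]]])

```text
time: 19.65
tool_pos: [0.5543, 0.1112, 0.0142]
ee_rot: [-3.141, -0.785, 1.605]
wrist_force: [-0.4, -0.9, 0.8]
width: 0.0596
```

```bash
python3 - <<'E'
from h import *
ob(); u2=np.array([0,.707,.707])
tgt(tcp=robot.get_obs()['tool_pos']+[0,0,.055],lean=45)
for px,z in ((.085,.078),(.085,.0285)): tgt(grasp=O+px*X+[0,0,z]+.005*u2,lean=-45)
E
```

```text
t 19.65 tcp [0.5543 0.1112 0.0142] F [-0.42 -0.91  0.83] w 0.0596 q [-0.34  0.39  1.63  0.72  1.5  -0.57]
tcp [0.5543 0.1112 0.0692] row [0.002, 0.0, -0.002] [3.89, -0.0, -3.89] n>= 1.1
tcp [0.552  0.1507 0.0681] row [-0.0, -1.571, -0.003] [6.61, -0.1, -1.01] n>= 10.5
tcp [0.552  0.1507 0.0186] row [-0.0, -1.571, -0.003] [3.11, -0.09, 2.49] n>= 10.5
```

>>> drive_tool(series=[[[0,0,0,0.8,0,-0.8,30],[0,0,0,2.2,0,-2.2,30],[0,0,0,3.6,0,-3.6,30],[0,-0.07,0,4,0,-3.9,30],[0,-0.2,0,4.2,0,-3.6,30],[0,-0.34,0,4.5,0,-3.3,30],[0,-0.48,0,4.7,0,-3,30],[0,-0.62,0,5,0,-2.7,30],[0,-0.76,0,5.2,0,-2.4,30],[0,-0.9,0,5.5,0,-2.1,30],[0,-1.04,0,5.8,0,-1.8,30],[0,-1.18,0,6.1,-0.05,-1.5,30],[0,-1.32,0,6.3,-0.1,-1.2,30],[0,-1.46,0,6.6,-0.1,-1,30],[0,-1.55,-0.003,6.6,-0.1,-1,30],[0,-1.571,-0.003,6.6,-0.1,-1,30],[0,-1.571,-0.003,6.6,-0.1,-1,30],[0,-1.571,-0.003,6.6,-0.1,-1,30]]])

```text
time: 21.45
tool_pos: [0.5522, 0.1507, 0.0689]
ee_rot: [3.14, 0.782, 1.604]
wrist_force: [0.7, 0.1, -6.0]
width: 0.0597
```

```bash
python3 - <<'E'
from h import *
snap('wrist','w10.png'); ob(); u2=np.array([0,.707,.707])
for px,z in ((.085,.0285),): tgt(grasp=O+px*X+[0,0,z]+.005*u2,lean=-45)
E
```

```text
t 21.5 tcp [0.5525 0.1503 0.0692] F [-0.28  0.58 -6.53] w 0.0595 q [ 0.55  0.5   1.34 -0.67  1.72  0.56]
tcp [0.552  0.1507 0.0186] row [-0.0, -0.003, -0.003] [3.6, -0.05, 3.56] n>= 1.0
```

View pics/w10.png

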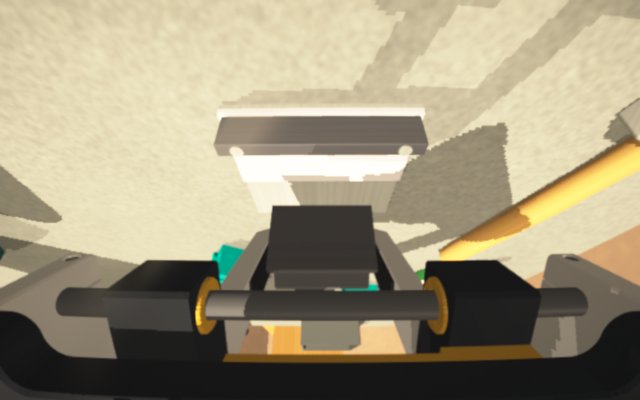

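>>> drive_tool(series=[[[0,0,0,1,0,1,30],[0,0,0,2.2,0,2.2,30],[0,0,0,3,0,2.95,30],[0,0,0,3.4,-0.05,3.35,30],[0,0,0,3.56,-0.05,3.52,30],[0,0,0,3.6,-0.05,3.56,30],[0,0,0,3.6,-0.05,3.56,30],[0,0,0,3.6,-0.05,3.56,100],[0,0,0,3.6,-0.05,3.56,100],[0,0,0,3.6,-0.05,3.56,100],[0,0,0,3.6,-0.05,3.56,100],[0,0,0,3.6,0,2,100],[0,0,0,3.6,0,-1,100],[0,0,0,3.2,0,-4,100],[0,0,0,3.2,0,-4,100]]])

```text
time: 23.0
tool_pos: [0.5529, 0.2049, 0.0796]
ee_rot: [3.127, 0.778, 1.598]
wrist_force: [0.7, 0.1, 0.3]
width: 0.0937
```

```bash
python3 - <<'E'
from h import *
ob(); 
tgt(tcp=O+.07*X+[0,0,.13],lean=0); tgt(tcp=O+.0*X+[0,0,.13],lean=0)
E
```

```text
t 23.0 tcp [0.5529 0.2049 0.0796] F [0.71 0.05 0.32] w 0.0937 q [ 0.61  0.55  1.23 -0.65  1.79  0.58]
tcp [0.5521 0.1456 0.13  ] row [0.01, 0.778, -0.004] [-7.75, -0.24, 0.56] n>= 5.2
tcp [0.5547 0.0757 0.13  ] row [0.01, 0.778, -0.004] [-12.74, -0.24, 5.47] n>= 5.2
```

>>> drive_tool(series=[[[0,0.05,0,-2,0,-1,100],[0,0.2,0,-5,-0.1,-1,100],[0.01,0.778,0,-10.6,-0.24,3.3,60],[0.01,0.778,0,-10.6,-0.24,3.3,32],[0.01,0.778,0,-10.6,-0.24,3.3,32],[0.01,0.778,0,-10.6,-0.24,3.3,32],[0.01,0.778,0,-10.6,-0.24,3.3,32],[0.01,0.778,0,-10.6,-0.24,3.3,32],[0.01,0.778,0,-10.6,-0.24,3.3,32],[0.01,0.778,0,-10.6,-0.24,3.3,32]]])

```text
time: 24.0
tool_pos: [0.5531, 0.1078, 0.1296]
ee_rot: [-3.141, 0.001, 1.607]
wrist_force: [-0.4, 0.5, 0.3]
width: 0.0334
```

```bash
python3 - <<'E'
from h import *
s=snap('wrist','w11.png'); P=cloud(s); Z=P[...,2]
m=((Z>.043)&(Z<.053)).astype(np.uint8); n,l=cv2.connectedComponents(m); 
for k in range(1,n):
    q=P[l==k]
    if len(q)>200: print(cv2.minAreaRect((q[:,:2]*1000).astype(np.float32)),np.median(q[:,2]),np.argwhere(l==k).mean(0),len(q))
ob()
tgt(tcp=O+.03*X+[0,0,.016],lean=0);tgt(tcp=O+.055*X+[0,0,.016],lean=0)
E
```

```text
((551.4226684570312, 175.29763793945312), (60.04593276977539, 11.647821426391602), 2.1379642486572266) 0.04735053476577355 [136.59231722 322.91078067] 807
((552.383544921875, 147.54527282714844), (58.94466018676758, 10.906604766845703), 2.1823041439056396) 0.047275788852460254 [168.46475196 322.19843342] 766
t 24.05 tcp [0.5532 0.1078 0.1297] F [ 0.49 -0.52 -0.02] w 0.0313 q [ 0.09  0.14  1.46 -0.    1.54  0.06]
tcp [0.5536 0.1057 0.016 ] row [-0.0, 0.001, -0.001] [-0.2, 0.03, 11.37] n>= 2.3
tcp [0.5527 0.1306 0.016 ] row [-0.0, 0.001, -0.001] [2.3, 0.03, 11.37] n>= 2.3
```

View pics/w11.png

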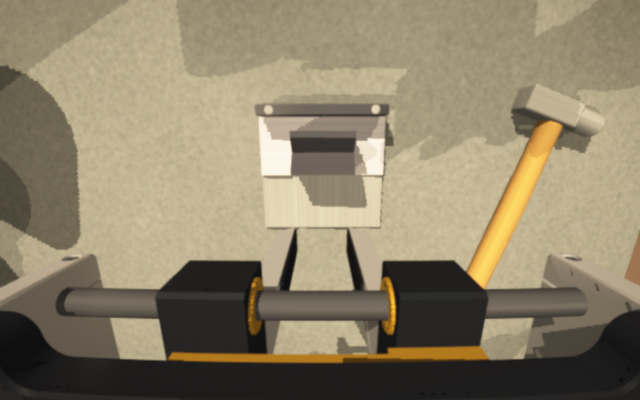

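>>> drive_tool(series=[[[0,0,0,-0.2,0.05,3,32],[0,0,0,-0.2,0.05,7,32],[0,0,0,-0.2,0.05,10,32],[0,0,0,-0.2,0.05,11.2,32],[0,0,0,0.5,0.05,11.37,32],[0,0,0,1.4,0.05,11.37,32],[0,0,0,2.1,0.05,11.37,32],[0,0,0,2.4,0.05,11.37,32],[0,0,0,2.6,0.05,11.37,32],[0,0,0,2.8,0.05,11.37,32],[0,0,0,3,0.05,11.37,32],[0,0,0,3.2,0.05,11.37,32],[0,0,0,3.4,0.05,11.37,32],[0,0,0,3.6,0.05,11.37,32],[0,0,0,3.7,0.05,11.37,32],[0,0,0,3.8,0.05,11.37,32],[0,0,0,3.8,0.05,11.37,32]]])

```text
time: 25.75
tool_pos: [0.5542, 0.1436, 0.0184]
ee_rot: [3.137, 0.005, 1.607]
wrist_force: [-0.5, -6.5, 3.3]
width: 0.0304
```

```bash
python3 - <<'E'
from h import *
s=snap('wrist','w12.png');ob();print(robot.get_obs()['ee_rot'])
P=cloud(s); Z=P[...,2]
m=((Z>.043)&(Z<.053)).astype(np.uint8); n,l=cv2.connectedComponents(m); 
for k in range(1,n):
    q=P[l==k]
    if len(q)>200: print(cv2.minAreaRect((q[:,:2]*1000).astype(np.float32)),np.median(q[:,2]),np.argwhere(l==k).mean(0),len(q))
E
```

```text
t 25.8 tcp [0.5542 0.1436 0.0184] F [ 0.43 -6.28  2.67] w 0.0296 q [ 0.16  0.24  1.57 -0.01  1.32  0.12]
[3.13727795 0.0047991  1.60657386]
((550.9932861328125, 187.79501342773438), (60.22502899169922, 12.365031242370605), 2.0892622470855713) 0.04743470921764826 [182.09972041 319.21994408] 2146
((552.288818359375, 151.03839111328125), (60.3395881652832, 29.81404685974121), 2.1877646446228027) 0.047439456732012594 [235.34065041 319.37154472] 2460
```

View pics/w12.png

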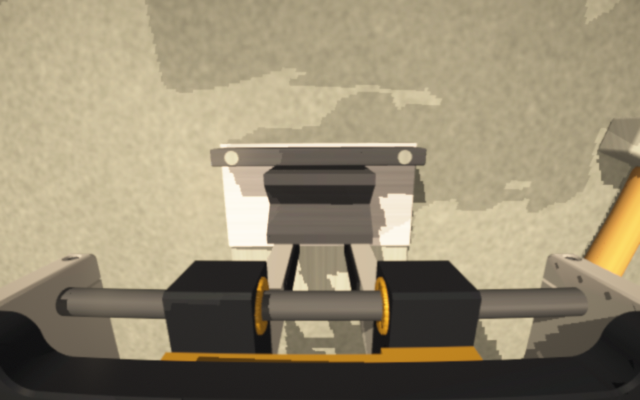

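>>> drive_tool(series=[[[0,0,0,0.25,0,0,32],[0,0,0,0.35,0,0,32],[0,0,0,0.45,0,0,32],[0,0,0,0.55,0,0,32],[0,0,0,0.65,0,0,32],[0,0,0,0.75,0,0,32],[0,0,0,0.75,0,0,32],[0,0,0,0.75,0,0,32]]])

```text
time: 26.6
tool_pos: [0.5547, 0.1461, 0.0194]
ee_rot: [3.136, 0.014, 1.606]
wrist_force: [-0.7, -14.9, 3.0]
width: 0.0303
```

```bash
python3 - <<'E'
from h import *
s=snap('wrist','w13.png');ob()
P=cloud(s); Z=P[...,2]
m=((Z>.043)&(Z<.053)).astype(np.uint8); n,l=cv2.connectedComponents(m); 
for k in range(1,n):
    q=P[l==k]
    if len(q)>200: print(cv2.minAreaRect((q[:,:2]*1000).astype(np.float32)),np.median(q[:,2]),np.argwhere(l==k).mean(0),len(q))
E
```

```text
t 26.65 tcp [0.5548 0.1461 0.0195] F [ -0.5  -14.12   2.02] w 0.0301 q [ 0.17  0.25  1.57 -0.02  1.32  0.14]
((551.0939331054688, 190.64654541015625), (60.163700103759766, 11.831951141357422), 2.2336554527282715) 0.0474177218242348 [182.16728798 318.31034483] 2146
((552.72607421875, 153.67977905273438), (60.50450897216797, 29.407941818237305), 1.8822592496871948) 0.04754429165643014 [234.7027027  319.13029447] 2479
```

>>> drive_tool(series=[[[0,0,0,0.6,0,0,32],[0,0,0,0.75,0,0,32],[0,0,0,0.9,0,0,32],[0,0,0,0.9,0,0,32],[0,0,0,0.9,0,0,32]]])

```text
time: 27.15
tool_pos: [0.5548, 0.146, 0.02]
ee_rot: [3.137, 0.032, 1.606]
wrist_force: [-1.8, -24.6, 4.1]
width: 0.03
```

```bash
python3 - <<'E'
from h import *
s=snap('wrist','w14.png');ob()
P=cloud(s); Z=P[...,2]
m=((Z>.043)&(Z<.053)).astype(np.uint8); n,l=cv2.connectedComponents(m); 
for k in range(1,n):
    q=P[l==k]
    if len(q)>200: print(cv2.minAreaRect((q[:,:2]*1000).astype(np.float32)),np.median(q[:,2]))
E
```

```text
t 27.2 tcp [0.5548 0.146  0.02  ] F [ -1.4  -23.98   4.06] w 0.0301 q [ 0.18  0.25  1.56 -0.03  1.33  0.15]
((551.2103881835938, 190.96560668945312), (60.399017333984375, 11.849469184875488), 2.041019916534424) 0.0474225642623231
((552.42236328125, 154.54026794433594), (60.160736083984375, 29.956777572631836), 0.8964003920555115) 0.04774098549613153
```

View pics/w14.png

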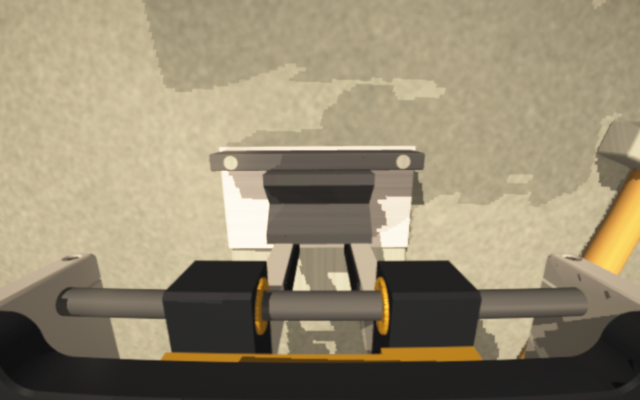

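The force rose to 24 N with no further motion, so the block is against the stop. I'll back off and check.

>>> drive_tool(series=[[[0,0,0,-0.5,0,0,32],[0,-0.032,0,-2,0,0,32],[0,-0.032,0,-4,0,-1,32],[0,-0.032,0,-5,0,-5,32],[0,-0.032,0,-6,0,-10,32],[0,-0.032,0,-10,0,-14,32],[0,-0.032,0,-15,0,-15,32],[0,-0.032,0,-20,2,-15,32],[0,-0.032,0,-25,2,-15,32],[0,-0.032,0,-30,2,-15,32],[0,-0.032,0,-35,2,-15,32],[0,-0.032,0,-37,2,-15,32],[0,-0.032,0,-37,2,-15,32],[0,-0.032,0,-37,2,-15,32]]])

```text
time: 28.6
tool_pos: [0.5873, -0.2176, 0.1818]
ee_rot: [3.136, 0.062, 1.605]
wrist_force: [0.3, 0.7, 0.1]
width: 0.0297
```

```bash
python3 - <<'E'
from h import *
ob(); s=snap('top','t15.png'); c=s['img'][175:265,195:285]; cv2.imwrite('pics/plate15.png',cv2.resize(c,None,fx=6.5,fy=6.5,interpolation=cv2.INTER_CUBIC))
P=cloud(s); Z=P[...,2]
m=((Z>.043)&(Z<.053)).astype(np.uint8); n,l=cv2.connectedComponents(m); 
for k in range(1,n):
    q=P[l==k]
    if len(q)>40 and q[:,0].max()<.62 and q[:,1].min()>.1: print(cv2.minAreaRect((q[:,:2]*1000).astype(np.float32)),np.median(q[:,2]),len(q))
def f(p): return (np.array(p)+0.5)/6.5-0.5+[195,175]
# plate frame profile along x through block middle
Y=np.array([-.999,-.037,0])
d=P-O; px=d@X; py=d@Y
for lo in (-.02,.01):
  k=(abs(py-lo)<.012)&(px>.07)&(px<.135)
  o=np.argsort(px[k]); print(np.c_[px[k][o],Z[k][o]][::6].round(3).tolist())
snap('side','s15.png')
E
```

```text
t 28.6 tcp [ 0.5873 -0.2176  0.1818] F [0.33 0.74 0.08] w 0.0297 q [-0.42  0.24  1.24 -0.05  1.63 -0.45]
((550.6942138671875, 189.47555541992188), (57.89902877807617, 13.900853157043457), 1.507758378982544) 0.047314868323842026 153
((551.2545166015625, 161.8393096923828), (58.71578598022461, 13.839255332946777), 3.7998604774475098) 0.047880945985002775 130
[[0.07, 0.007], [0.072, 0.007], [0.073, 0.012], [0.074, 0.007], [0.076, 0.01], [0.077, 0.007], [0.079, 0.009], [0.08, 0.033], [0.08, 0.032], [0.08, 0.048], [0.08, 0.039], [0.08, 0.023], [0.08, 0.046], [0.081, 0.039], [0.081, 0.028], [0.082, 0.05], [0.083, 0.046], [0.084, 0.049], [0.086, 0.049], [0.087, 0.048], [0.09, 0.045], [0.091, 0.043], [0.094, 0.041], [0.096, 0.04], [0.098, 0.036], [0.1, 0.035], [0.102, 0.037], [0.102, 0.036], [0.103, 0.039], [0.105, 0.037], [0.106, 0.04], [0.107, 0.043], [0.108, 0.042], [0.109, 0.043], [0.11, 0.046], [0.112, 0.044], [0.113, 0.047], [0.113, 0.044], [0.115, 0.049], [0.116, 0.05], [0.117, 0.047], [0.119, 0.051], [0.12, 0.046], [0.127, 0.034], [0.129, 0.034], [0.129, 0.033]]
[[0.07, 0.01], [0.071, 0.007], [0.073, 0.009], [0.074, 0.007], [0.076, 0.007], [0.077, 0.01], [0.078, 0.008], [0.079, 0.029], [0.08, 0.027], [0.08, 0.026], [0.08, 0.027], [0.08, 0.041], [0.08, 0.034], [0.08, 0.049], [0.081, 0.024], [0.081, 0.033], [0.081, 0.048], [0.083, 0.049], [0.083, 0.047], [0.085, 0.049], [0.086, 0.048], [0.088, 0.046], [0.091, 0.046], [0.092, 0.042], [0.094, 0.041], [0.095, 0.038], [0.098, 0.038], [0.099, 0.033], [0.101, 0.034], [0.102, 0.038], [0.103, 0.037], [0.104, 0.04], [0.105, 0.039], [0.106, 0.041], [0.107, 0.04], [0.108, 0.043], [0.108, 0.041], [0.11, 0.045], [0.11, 0.044], [0.112, 0.045], [0.113, 0.048], [0.114, 0.046], [0.115, 0.05], [0.116, 0.048], [0.117, 0.049], [0.118, 0.047], [0.12, 0.048], [0.126, 0.036], [0.127, 0.034], [0.129, 0.035], [0.13, 0.034]]
```

View pics/t15.png

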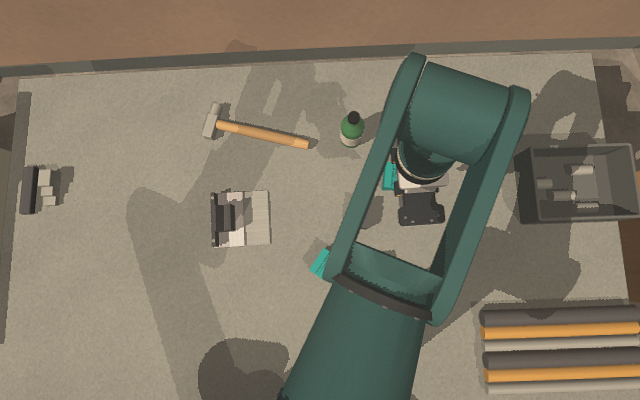

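View pics/plate15.png

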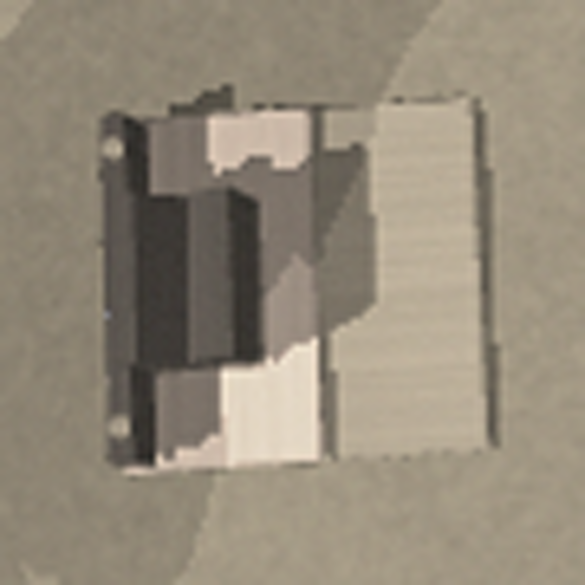

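View pics/s15.png

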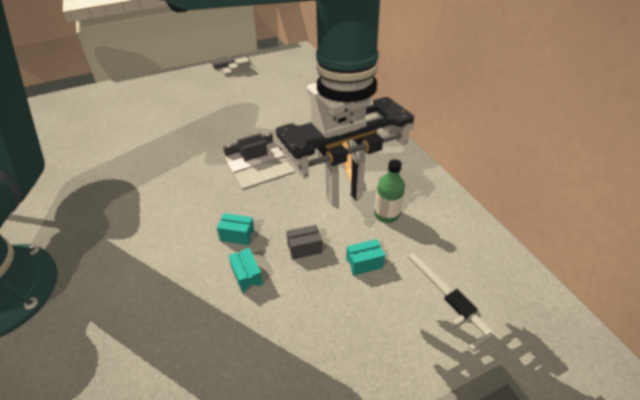

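```bash
python3 - <<'E'
from h import *
ob(); print(robot.close_job())
E
```

```text
t 28.7 tcp [ 0.5874 -0.2164  0.182 ] F [ 0.05 -0.27 -0.16] w 0.0301 q [-0.41  0.24  1.24 -0.05  1.63 -0.45]
the job is handed in; nothing more can be done
None
```

The steel block is V groove up on the upper step, pushed against the back stop. I handed the job in at 28.7 s, and it reported no verdict.

- **Weighing:** I lifted both dark blocks. The one nearer the plate read about 2.3 N, so it is the aluminium one. I put it back upside down where it was, off the plate. The other read about 7.6 N, so it is the steel one.
- **Turning:** I did not tip the block over the step edges. I held it by its ends and turned it a quarter in the gripper, set it on the lower step, then did the same onto the upper step. I then pushed it home with the fingertips.
- **Last checks of the steel block:** The push force rose to 24 N with no more movement. Depth readings put the block at plate x 80 to 120 mm, with its top flats at about 48 mm and the V in the middle. It is square with the stop to within about 1° and about midway along it.
- **Everything else:** By eye, the turquoise look-alikes, bottle, hammer and caliper look where they started; I did not re-measure them. The arm was clear of everything at hand-in.
- **Disagreements:** Position readings from the cameras differed by 1 to 2 mm, which is within calibration. One flat's angle read off in the last two pictures (0.9° and 3.8° instead of 2.1°). In the earlier one, finger pixels probably mixed in. In the later one there were few pixels. No check failed.

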